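Start the microscope lamp and set it five clicks up

ROBOT

A 6-joint arm with a two-finger parallel gripper is mounted at the origin on the work surface. World frame = base frame: x ahead of the robot, y to its left, z up, the work surface at z = 0. Lengths are in m, angles in rad, forces in N, time in s.
With the tool pointing down it reaches from about 0.425 to 0.95 m from the base axis. Payload 3.5 kg.
Tool frame: the origin (TCP) lies on the centre line of the jaws, within the pads' length; the fingertips stand 19 mm ahead of it and the grasp point (between the pads) is the TCP; z points along the fingers, y is the line along which they close (so a half turn about z gives the same grasp; the last joint's range is limited). The gripper opens to 85 mm and grips with 20 to 120 N. Pads are 22 mm wide; open, the fingers measure 114 mm over their backs; the gripper's body (76 mm by 85 mm) begins 54 mm behind the grasp point. The pads swing forward as they close: fully open they stand 13 mm farther back than shut.
Start: joints at [-1.386, 0.286, 1.577, -0, 1.279, -0.15], TCP at [0.222, -0.637, 0.25] pointing down, gripper open.
Joint ranges: [-2.77, 2.77], [-0.9, 2.22], [0.21, 2.48], [-1.53, 4.67], [0.24, 2.81], [-2.84, 2.84]. Speed limits (rad/s): [2.79, 2.79, 3.14, 3.14, 3.14, 3.14].

INTERFACE

Orientations are given as a unit quaternion [x, y, z, w].
In Python, from plant import status, cams, ctrl gives the robot as it stands.
- The arm moves only by the shell command python3 -m inch 'ROWS' [FORCE]. ROWS is JSON, a list of rows, each a list of 3 entries, a list of its own where there are three numbers: the opening, from -1 (shut) to 1 (fully open), then the shift along the tool's x, y, z in cm, then the turn about the tool's z in rad. In form: [[jaw, [dx, dy, dz], twist], ...]. A call has 1 to 20 rows; each row is the pose to reach, as a shift and turn from the pose commanded when the call began, along the tool's axes at that moment; what a row does not reach only later rows make up. A row lasts 1/10 s, in which the tool goes at most 50 mm and 8.59 degrees, less where a joint would pass 70% of its speed; a pose out of reach is approached as far as the arm can. A call with a gripper value outside its range is refused whole. The fingers move at their own pace and stop on an object; FORCE is the grip in N (left out, the last holds). Time passes only in rows, so rows that repeat a pose let the fingers close. It gives the time, the measured TCP pose, the force and the opening at its end, in the units of the state.
- status.get_state(): the state, without advancing time (a new reading comes with each control period).
- cams.read_camera(name): name is "scene" or "top" or "wrist"; returns the picture (420x560x3 uint8, blue, green, red); there is no depth.
- cams.calibration(name): a dict with "camera_matrix" (3x3 intrinsics, pixels), "cam_to_world" (4x4, takes a point from camera to world coordinates); the wrist camera has in their place "mount" (4x4, takes a point from camera to tool coordinates, whose origin is the TCP and whose axes are the flange's). Camera axes: x right, y down, z forward; pixel columns grow to the right and rows downward; lengths in m; the calibration is good to about 2 mm. A picture is of the moment at which its call begins: read the wrist's pose just before it. calibration takes no time and is no camera call.
- ctrl.sign_off(): hands the job in, once; it reports no verdict.
The state is a dict: "time": time; "qpos": joint angles; "dq": joint speeds; "joint_efforts": joint torques, N m; "eef_pos": TCP position; "tcp_rot": TCP orientation; "contact_force": force on the tool from outside, world axes, zero at the start; "wrist_torque": the same for the moment, N m; "opening": opening from 0.0 (shut) to 1.0 (fully open).
Only numpy, scipy, OpenCV 4.12 (cv2) and the standard library are available. Lean on these libraries where they do the work, as an engineer would, in place of code of your own. Each camera call takes 0.05 s, during which the arm holds its last target. There are 200 camera calls.

TASK

Start up the microscope lamp the way that spares its bulb: with the knob still pushed in, turn the black dial on the lamp control box anticlockwise down to its end stop, then pull the knob up to switch the lamp on, then turn it five clicks clockwise and let go. It is a delicate control: feel for the stop and do not force it, do not press, pull or shove the knob hard, leave it pulled out, and leave the other things on the bench as they are.

Things in the scene. Friction and masses are not known exactly. Their poses are not given: they have to be found in the camera images.
- console: lamp control box: white housing 150 mm deep (x) by 190 mm wide (y) and 60 mm tall with a dark level top panel; fixed. Origin at the centre of its underside, z up, front towards -x. Only the dial knob stands up from the panel.
- dial_place (a point): middle of the dial's field on the panel: a point on the panel's top surface, 20 mm in front of the box's centre, axes as the box. The dial itself is not measured: its upright spindle stands up to 7 mm from here in x and in y, and its thin scale plate (64 mm across, 11 marks, the red one at the end stop) may be turned up to 20 degrees either way.
- dial (a joint): angle of the dial in rad: 0 in the click at the end stop, growing clockwise seen from above. 11 clicks, 0.419 rad (24 degrees) apart. About 0.15 to 0.25 N m takes it out of a click; let go, it runs into the nearest one. The end stop is 0.03 rad below the click at 0.
- end_stop (a joint): how far the rubber of the dial's end stop is wound up, in rad: 0 unless the dial is turned against its stop, negative at the lower (anticlockwise) one. About 4 N m per rad, on top of the click's own moment; more than 0.4 N m on the stop is forcing it.
- give_x (a joint): how far the knob and its spindle are pushed out of place along the scale plate's x by side load, in m: the dial sits in a stiff rubber mount, about 30 N per mm; 0 when left alone. Too small to read well through the noise: feel the force instead. Keep side load under 15 N.
- give_y (a joint): the same along the scale plate's y (sideways), 30 N per mm
- give_z (a joint): the same along the spindle, up positive (pulled) and down negative (pressed), about 10 N per mm; keep pull and press under 20 N
- switch (a joint): height of the knob on its spindle in m: 0 pushed in (lamp off, start), 0.005 pulled up to its stop (lamp on); about 5 N of friction holds it anywhere. The knob, coaxial with the spindle, is a black fluted cylinder 36 mm across with a red pointer line on top; pushed in, its underside is 5 mm and its top 34 mm above the panel.
- sample_a: bystander, leave alone: oil sample bottle with black cap, 38 mm across, 80 mm tall, beside the control box; origin at the centre of its underside, z up
- sample_b: bystander, leave alone: oil sample bottle with black cap, 38 mm across, 80 mm tall; origin at the centre of its underside, z up
- slide_box: bystander, leave alone: flat blue slide box 85 x 95 x 26 mm, beside the control box; origin at the centre of its underside, z up
- mug: bystander, leave alone: cream mug, 76 mm across, 85 mm tall, handle at its +y; origin at the centre of its underside, z up
- tape_roll: bystander, leave alone: roll of brown tape lying flat, 90 mm across, 48 mm tall, behind the control box; origin at the centre of its underside, z up
- remote: bystander, leave alone: off-white remote control lying flat, 145 x 46 x 18 mm; origin at the centre of its underside, z up
- pen_pot: bystander, leave alone: square yellow pen pot, 70 x 70 x 95 mm, with pens up to 150 mm; origin at the centre of its underside, z up

How it is judged:
By the outcome, as a careful person would: the job done as asked, in the order asked, and still so for the second after the job is handed in, with the robot touching nothing.
It also fails if it takes over 67 s, if anything falls off the work surface, if the arm or the gripper's body presses on something with over 40 N, if the wrist force passes 120 N, or if a joint passes its speed limit or range.

## Working session

There is one attempt and no reset: what is moved stays moved. The work goes in short steps, Python scripts to look and compute and a shell command to move; the robot and the scene stay as the last step left them, time stands still between calls to the robot, and variables do not carry over. Pictures are saved under pics/ and viewed, on a budget of 10 in all, crops included, one or two more only if the job needs it, and the job is handed in when it is done.

```bash
ls; mkdir -p pics; python3 - <<'E'
from plant import status,cams
import cv2,numpy as np
a=cams.read_camera("top");b=cams.read_camera("scene")
cv2.imwrite("pics/top0.png",a);cv2.imwrite("pics/scene0.png",b)
np.set_printoptions(precision=4,suppress=True)
for n in("top","scene","wrist"):
  for k,v in cams.calibration(n).items():print(n,k,np.array(v).tolist() if 0 else np.array(v))
print(status.get_state())
E
```

```text
pics
top camera_matrix [[466.73     0.     276.6784]
 [  0.     466.73   219.4815]
 [  0.       0.       1.    ]]
top cam_to_world [[ 0.0167 -0.9899  0.1408  0.361 ]
 [-0.9999 -0.0166  0.0019  0.0195]
 [ 0.0005 -0.1408 -0.99    1.497 ]
 [ 0.      0.      0.      1.    ]]
scene camera_matrix [[450.7084   0.     280.6701]
 [  0.     450.7084 218.6351]
 [  0.       0.       1.    ]]
scene cam_to_world [[-0.6854  0.4756 -0.5514  1.2414]
 [ 0.7278  0.4235 -0.5394  0.6957]
 [-0.023  -0.771  -0.6364  0.8965]
 [ 0.      0.      0.      1.    ]]
wrist camera_matrix [[322.1085   0.     285.8378]
 [  0.     322.1085 211.163 ]
 [  0.       0.       1.    ]]
wrist mount [[-0.0005 -0.9661 -0.258   0.0643]
 [ 1.     -0.0004 -0.0003 -0.0001]
 [ 0.0002 -0.258   0.9661 -0.1242]
 [ 0.      0.      0.      1.    ]]
{'time': 0.1, 'qpos': array([-1.386 ,  0.2871,  1.5781, -0.    ,  1.2786, -0.15  ]), 'dq': array([ 0.0006, -0.0021, -0.0035, -0.0009, -0.0008, -0.0015]), 'joint_efforts': array([  0.0013, -40.7294, -29.3699,  -0.0001,   0.0034,   0.    ]), 'eef_pos': array([ 0.2217, -0.637 ,  0.2491]), 'tcp_rot': array([ 0.986 ,  0.1666, -0.    , -0.0011]), 'contact_force': array([ 0.7172,  0.0119, -0.1545]), 'wrist_torque': array([-0.0457,  0.004 , -0.0436]), 'opening': 1.0039573174190135}
```

View pics/top0.png

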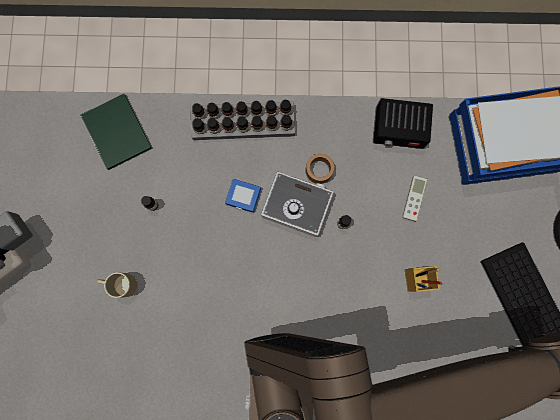

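View pics/scene0.png

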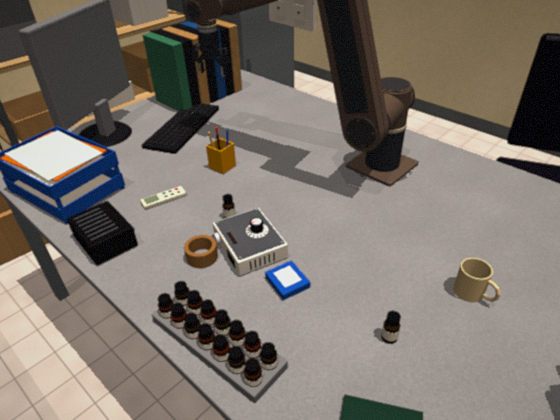

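The top view shows the console centred at about (298,204) and the dial at about (293,208). The bottle is at (345,222), the slide box at (243,195) and the tape roll at (320,167). The scene view agrees. Next I measure the dial.

```bash
cat > h.py <<'E'
from plant import status,cams
import cv2,numpy as np
from scipy.spatial.transform import Rotation as R
np.set_printoptions(precision=4,suppress=True)
def cam(n,st=None):
    c=cams.calibration(n);K=np.array(c["camera_matrix"])
    if n!="wrist": return K,np.array(c["cam_to_world"])
    T=np.eye(4);T[:3,:3]=R.from_quat(st["tcp_rot"]).as_matrix();T[:3,3]=st["eef_pos"]
    return K,T@np.array(c["mount"])
def toz(K,T,uv,z):
    uv=np.atleast_2d(uv).astype(float)
    d=(np.linalg.inv(K)@np.c_[uv,np.ones(len(uv))].T).T@T[:3,:3].T
    return T[:3,3]+d*((z-T[2,3])/d[:,2])[:,None]
def proj(K,T,P):
    P=np.atleast_2d(P);c=(P-T[:3,3])@T[:3,:3];p=c@K.T
    return p[:,:2]/p[:,2:]
E
python3 - <<'E'
from h import *
K,T=cam("top")
cor=toz(K,T,[(278,173),(335,187),(320,235),(262,220)],.06);print(cor)
print("centre",cor.mean(0)); 
for i in range(4):print(np.linalg.norm(cor[i]-cor[i-1]))
a=cor[0]+cor[1]-cor[2]-cor[3];print("x axis yaw",np.degrees(np.arctan2(a[1],a[0])))
b=cor[0]+cor[3]-cor[1]-cor[2];print("y axis yaw-90",np.degrees(np.arctan2(b[1],b[0]))-90)
print("knob top",toz(K,T,(293,208),.094), "plate",toz(K,T,(293,208),.06))
print("bottle", toz(K,T,(345,222),.08),"slide",toz(K,T,(243,195),.026),"tape",toz(K,T,(320,167),.048))
im=cv2.imread("pics/top0.png")[160:250,245:365]
cv2.imwrite("pics/topc.png",cv2.resize(im,None,fx=6,fy=6,interpolation=cv2.INTER_CUBIC))
E
```

```text
[[ 0.7134  0.0205  0.06  ]
 [ 0.6714 -0.1592  0.06  ]
 [ 0.519  -0.1127  0.06  ]
 [ 0.5629  0.0678  0.06  ]]
centre [ 0.6167 -0.0459  0.06  ]
0.15780355677958915
0.18460718571674156
0.1593327593281784
0.18575184540905598
x axis yaw -17.217151968535983
y axis yaw-90 -13.41418442991744
knob top [[ 0.5966 -0.027   0.094 ]] plate [[ 0.6023 -0.0281  0.06  ]]
bottle [[ 0.5582 -0.1873  0.08  ]] slide [[0.6476 0.1316 0.026 ]] tape [[ 0.7382 -0.113   0.048 ]]
```

View pics/topc.png

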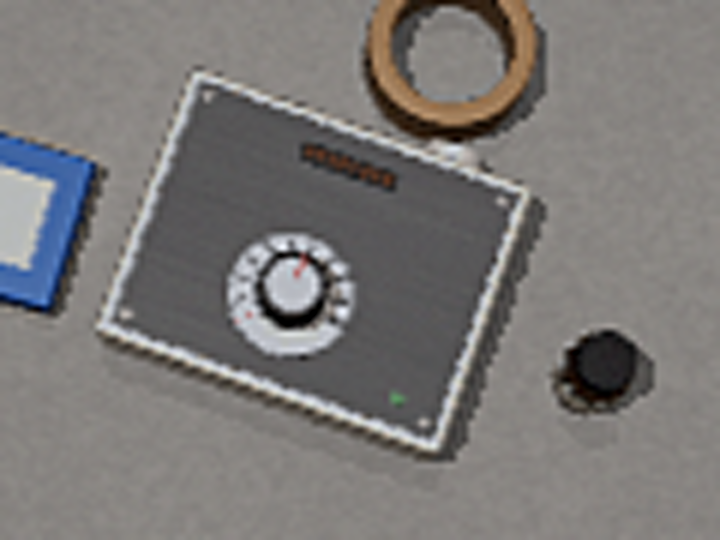

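Rough measurements agree with the given sizes (box 158 x 185 mm seen). The knob is near (0.599, -0.028). The red mark is at crop (248,315) and the pointer at (305,257), roughly 6 clicks above the stop. The tool's present yaw leaves joint 6 enough room for the whole turn, so I move above the knob without turning.

```bash
python3 -m inch '[[1,[18,-15,0],0],[1,[18,-15,0],0],[1,[18,-15,0],0],[1,[18,-15,0],0],[1,[18,-15,0],0],[1,[37,-30,0],0],[1,[37,-30,0],0],[1,[37,-30,0],0],[1,[37,-30,0],0],[1,[37,-30,0],0],[1,[50,-40.5,2],0],[1,[50,-40.5,2],0],[1,[50,-40.5,2],0],[1,[50,-40.5,2],0],[1,[55.6,-45.1,4],0],[1,[55.6,-45.1,4],0],[1,[55.6,-45.1,4],0],[1,[55.6,-45.1,4],0],[1,[55.6,-45.1,4],0],[1,[55.6,-45.1,4],0]]'
python3 - <<'E'
from h import *
s=status.get_state();im=cams.read_camera("wrist");K,T=cam("wrist",s)
print(s["eef_pos"],s["tcp_rot"],s["qpos"],s["contact_force"],s["wrist_torque"])
np.savez("w0.npz",K=K,T=T)
cv2.imwrite("pics/w0raw.png",im);p=proj(K,T,[[.599,-.028,.094]]);print(p)
u,v=p[0].astype(int);u0,v0=max(u-100,0),max(v-75,0);print(u0,v0)
cv2.imwrite("pics/w0.png",cv2.resize(im[v0:v0+150,u0:u0+200],None,fx=4,fy=4,interpolation=cv2.INTER_CUBIC))
E
```

```text
time: 2.1
eef_pos: [0.5985, -0.03, 0.2108]
tcp_rot: [0.986, 0.166, 0.0, 0.0]
contact_force: [0.5, 0.0, -1.1]
opening: 1.008
[ 0.5985 -0.03    0.2108] [0.9862 0.1658 0.0003 0.0002] [-0.2192  0.1562  1.8047 -0.0002  1.18    1.0185] [ 0.4879  0.0019 -1.0746] [ 0.0218  0.0069 -0.0111]
[[283.6826 209.774 ]]
183 134
```

View pics/w0.png

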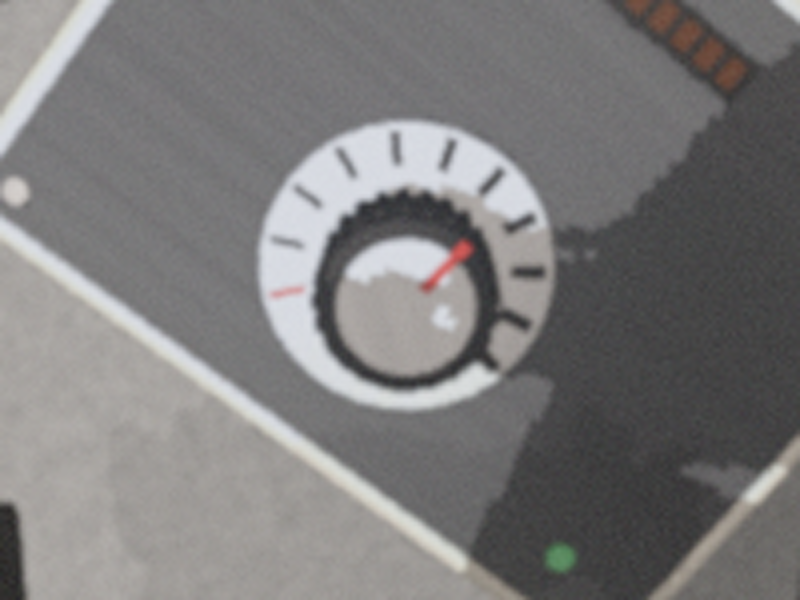

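Wrist crop: scale plate centre at about (406,264), knob cap centre at (405,309), red mark at (287,293), and pointer towards (465,247), on the 7th mark. The dial is therefore at click 6, 144° (2.51 rad) above the stop. Next I work out the spindle position.

```bash
python3 - <<'E'
from h import *
z=np.load("w0.npz");K,T=z["K"],z["T"]
im=cv2.imread("pics/w0raw.png")
# plate ellipse from bright/low-saturation pixels, in crop scale
f=lambda u,v:(183+(u+.5)/4-.5,134+(v+.5)/4-.5)
a=toz(K,T,f(406.5,264.5),.0615)[0];b=toz(K,T,f(405.5,309.5),.094)[0]
print("plate",a,"cap",b)
e=toz(K,T,[f(259,264),f(554,264),f(406,119),f(406,410)],.0615);print("plate dia",np.linalg.norm(e[0]-e[1]),np.linalg.norm(e[2]-e[3]))
Kt,Tt=cam("top")
print("top view plate",toz(Kt,Tt,(293.5,208.8),.0615)[0],"cap",toz(Kt,Tt,(293.7,207.8),.094)[0])
s=status.get_state();M=R.from_quat(s["tcp_rot"]).as_matrix()
for q in(a,b,(a+b)/2):print("tool shift cm",(M.T@(q-s["eef_pos"])*100))
E
```

```text
plate [ 0.5996 -0.0281  0.0615] cap [ 0.5982 -0.0286  0.094 ]
plate dia 0.06419867492760004 0.06499122352991137
top view plate [ 0.5996 -0.0296  0.0615] cap [ 0.5973 -0.0291  0.094 ]
tool shift cm [ 0.1464 -0.152  14.9358]
tool shift cm [-0.0005 -0.1557 11.6857]
tool shift cm [ 0.0729 -0.1538 13.3108]
```

```bash
python3 -m inch '[[1,[0.07,-0.15,4],0],[1,[0.07,-0.15,7],0],[1,[0.07,-0.15,9],0],[1,[0.07,-0.15,10.5],0],[1,[0.07,-0.15,11.5],0],[1,[0.07,-0.15,12],0],[1,[0.07,-0.15,12.4],0],[0.1,[0.07,-0.15,12.4],0],[0.1,[0.07,-0.15,12.4],0],[0.1,[0.07,-0.15,12.4],0],[0.1,[0.07,-0.15,12.4],0],[0.1,[0.07,-0.15,12.4],0]]' 20
cat > st.py <<'E'
from h import *
s=status.get_state();M=R.from_quat(s["tcp_rot"]).as_matrix()
print("t",round(s["time"],2),"Ftool",M.T@s["contact_force"],"Ttool",M.T@s["wrist_torque"],"open",round(s["opening"],4),"pos",s["eef_pos"]*1000,"yaw",round(np.arctan2(M[1,0],M[0,0]),4),"q",s["qpos"])
E
python3 st.py
```

```text
time: 3.35
eef_pos: [0.5991, -0.0272, 0.0867]
tcp_rot: [0.986, 0.167, 0.0, 0.0]
contact_force: [0.7, -0.7, 0.6]
opening: 0.548
t 3.35 Ftool [ 0.4193  0.9243 -0.5628] Ttool [-0.0029 -0.0142 -0.0214] open 0.5476 pos [599.1172 -27.1951  86.6905] yaw 0.3349 q [-0.2144  0.3075  1.8747  0.      0.9587  1.0215]
```

```bash
for c in 1; do python3 -m inch '[[0,[0,0,0],0],[0,[0,0,0],0],[-0.04,[0,0,0],0],[-0.04,[0,0,0],0]]' 20 >/dev/null; python3 st.py; python3 -m inch '[[-0.06,[0,0,0],0],[-0.06,[0,0,0],0]]' >/dev/null; python3 st.py;  python3 -m inch '[[-0.08,[0,0,0],0],[-0.08,[0,0,0],0]]' >/dev/null; python3 st.py; done
```

```text
t 3.75 Ftool [0.0449 0.4801 0.7654] Ttool [-0.0002 -0.0421  0.0238] open 0.4827 pos [598.8934 -27.2106  86.2991] yaw 0.3348 q [-0.2145  0.308   1.875   0.      0.9587  1.0215]
t 3.95 Ftool [-0.5693 -0.0679 -0.4027] Ttool [ 0.0509  0.0221 -0.006 ] open 0.4662 pos [598.8981 -27.1852  86.2979] yaw 0.3348 q [-0.2145  0.308   1.875   0.      0.9587  1.0215]
t 4.15 Ftool [-0.078  -0.1493  0.3616] Ttool [-0.0085  0.0011  0.0014] open 0.4585 pos [598.9158 -27.2067  86.306 ] yaw 0.3348 q [-0.2145  0.308   1.875  -0.      0.9586  1.0215]
```

```bash
python3 -m inch '[[-0.09,[0,0,0],0],[-0.09,[0,0,0],0]]' >/dev/null; python3 st.py;  python3 -m inch '[[-0.1,[0,0,0],0],[-0.1,[0,0,0],0]]' >/dev/null; python3 st.py; python3 -m inch '[[-0.11,[0,0,0],0],[-0.11,[0,0,0],0]]' >/dev/null; python3 st.py
```

```text
t 4.35 Ftool [-0.5027  0.5424  0.9898] Ttool [-0.0222 -0.0099  0.0245] open 0.4519 pos [598.9193 -27.2145  86.3364] yaw 0.3347 q [-0.2145  0.3079  1.875   0.      0.9586  1.0215]
t 4.55 Ftool [ 0.6217  0.9229 -0.1552] Ttool [-0.0104  0.0236 -0.0171] open 0.4502 pos [598.9302 -27.2265  86.3287] yaw 0.3348 q [-0.2145  0.308   1.875  -0.      0.9587  1.0215]
t 4.75 Ftool [-0.3176  0.7265  0.3289] Ttool [-0.0858 -0.0738  0.0176] open 0.4437 pos [598.9824 -27.3561  86.3812] yaw 0.3348 q [-0.2146  0.3079  1.8749 -0.0002  0.9586  1.0215]
```

```bash
python3 -m inch '[[-0.11,[0,0,0],0]]' >/dev/null; python3 st.py;  python3 -m inch '[[-0.12,[0,0,0],0],[-0.12,[0,0,0],0]]' >/dev/null; python3 st.py
```

```text
t 4.85 Ftool [ 0.082   0.1756 -1.3581] Ttool [-0.1288  0.0167 -0.0339] open 0.4441 pos [598.9848 -27.3154  86.3859] yaw 0.3348 q [-0.2146  0.3079  1.8749 -0.0002  0.9585  1.0216]
t 5.05 Ftool [-0.3943  1.5726 -0.4606] Ttool [-0.1984 -0.0116 -0.0573] open 0.4391 pos [599.0362 -27.4317  86.4294] yaw 0.3348 q [-0.2147  0.3079  1.8748 -0.0004  0.9585  1.0215]
```

```bash
python3 -m inch '[[-0.12,[0,0.06,0],0],[-0.12,[0,0.06,0],0]]' >/dev/null; python3 st.py;  python3 -m inch '[[-0.14,[0,0,0],0],[-0.14,[0,0,0],0]]' >/dev/null; python3 st.py; python3 -m inch '[[-0.16,[0,0,0],0],[-0.16,[0,0,0],0]]' >/dev/null; python3 st.py
```

```text
t 5.25 Ftool [-0.71    0.6136 -0.5012] Ttool [-0.0487 -0.0087 -0.0247] open 0.4414 pos [599.0579 -27.6253  86.2684] yaw 0.3346 q [-0.2153  0.3084  1.8745  0.0005  0.959   1.0206]
t 5.45 Ftool [-0.2123  0.8079 -0.7575] Ttool [-0.1905 -0.0758  0.0426] open 0.4272 pos [599.1758 -27.882   86.3754] yaw 0.3349 q [-0.2154  0.3084  1.8743 -0.0002  0.9587  1.0206]
t 5.65 Ftool [-1.2581  3.2946 -0.0034] Ttool [-0.398  -0.1064 -0.0205] open 0.419 pos [599.2982 -28.1055  86.4664] yaw 0.3349 q [-0.2156  0.3084  1.8742 -0.0006  0.9585  1.0207]
```

```bash
python3 -m inch '[[-0.16,[0,0.05,0],0],[-0.16,[0,0.05,0],0]]' >/dev/null; python3 st.py;  python3 -m inch '[[-0.18,[0,0,0],0],[-0.18,[0,0,0],0]]' >/dev/null; python3 st.py; python3 -m inch '[[-0.2,[0,0,0],0],[-0.2,[0,0,0],0]]' >/dev/null; python3 st.py
```

```text
t 5.85 Ftool [ 0.0791  0.4074 -0.0498] Ttool [-0.1985 -0.058   0.057 ] open 0.4175 pos [599.3349 -28.2108  86.41  ] yaw 0.3347 q [-0.2161  0.3087  1.8738  0.0003  0.9591  1.0199]
t 6.05 Ftool [-0.7012 -0.0834 -0.5773] Ttool [-0.2044 -0.0441  0.0279] open 0.4143 pos [599.3379 -28.2274  86.4646] yaw 0.3348 q [-0.216   0.3086  1.8738  0.0001  0.9591  1.0199]
t 6.25 Ftool [-0.5614  0.2215 -1.1389] Ttool [-0.2339 -0.061   0.0206] open 0.4146 pos [599.3312 -28.2011  86.4246] yaw 0.3348 q [-0.216   0.3087  1.8738  0.0001  0.959   1.0199]
```

```bash
python3 -m inch '[[-0.3,[0,0,0],0],[-0.3,[0,0,0],0],[-0.3,[0,0,0],-0.05],[-0.3,[0,0,0],-0.1]]' 30 >/dev/null; python3 st.py;  python3 -m inch '[[-0.3,[0,0,0],-0.05],[-0.3,[0,0,0],-0.1]]' >/dev/null; python3 st.py; python3 -m inch '[[-0.3,[0,0,0],-0.05],[-0.3,[0,0,0],-0.1],[-0.3,[0,0,0],-0.15],[-0.3,[0,0,0],-0.2]]'  >/dev/null; python3 st.py
```

```text
t 6.65 Ftool [-0.6519  0.4143 -1.6848] Ttool [-0.2022 -0.2171  0.1569] open 0.4106 pos [599.3764 -28.2729  86.4548] yaw 0.4352 q [-0.2162  0.3086  1.8738  0.0004  0.9589  0.9191]
t 6.85 Ftool [-0.2593  1.0773 -1.8871] Ttool [-0.2558 -0.1808  0.1194] open 0.4087 pos [599.3666 -28.2543  86.4489] yaw 0.5367 q [-0.2161  0.3087  1.8738  0.0001  0.9589  0.818 ]
t 7.25 Ftool [-0.484   1.0836 -1.4294] Ttool [-0.1459 -0.1437 -0.0096] open 0.4086 pos [599.3726 -28.2818  86.4627] yaw 0.7371 q [-0.2161  0.3087  1.8738 -0.      0.959   0.6177]
```

```bash
python3 -m inch '[[-0.3,[0,0,0],-0.08],[-0.3,[0,0,0],-0.16],[-0.3,[0,0,0],-0.24],[-0.3,[0,0,0],-0.32],[-0.3,[0,0,0],-0.40],[-0.3,[0,0,0],-0.44]]' >/dev/null; python3 st.py;  python3 -m inch '[[-0.3,[0,0,0],-0.08],[-0.3,[0,0,0],-0.16],[-0.3,[0,0,0],-0.24],[-0.3,[0,0,0],-0.32],[-0.3,[0,0,0],-0.40],[-0.3,[0,0,0],-0.42]]' >/dev/null; python3 st.py;python3 -m inch '[[-0.3,[0,0,0],-0.05],[-0.3,[0,0,0],-0.1],[-0.3,[0,0,0],-0.15],[-0.3,[0,0,0],-0.2]]'  >/dev/null; python3 st.py
```

```text
t 7.85 Ftool [-1.5732  1.6056 -1.4586] Ttool [-0.0509 -0.2155  0.0738] open 0.409 pos [599.4256 -28.3412  86.4423] yaw 1.1773 q [-0.2161  0.3087  1.8738 -0.0002  0.9587  0.1775]
t 8.45 Ftool [-1.8936  0.6399 -1.7265] Ttool [ 0.0354 -0.3121  0.0033] open 0.4099 pos [599.5121 -28.4007  86.4866] yaw 1.5957 q [-0.2162  0.3087  1.8736 -0.0002  0.9586 -0.241 ]
t 8.85 Ftool [-1.8462  0.207  -1.7613] Ttool [ 0.0897 -0.3152 -0.0347] open 0.4109 pos [599.5172 -28.3956  86.4664] yaw 1.7954 q [-0.2162  0.3087  1.8737 -0.0001  0.9586 -0.4408]
```

```bash
python3 -m inch '[[-0.3,[0,0,0],-0.08],[-0.3,[0,0,0],-0.16],[-0.3,[0,0,0],-0.24],[-0.3,[0,0,0],-0.32],[-0.3,[0,0,0],-0.40],[-0.3,[0,0,0],-0.48],[-0.3,[0,0,0],-0.56],[-0.3,[0,0,0],-0.63]]' >/dev/null; python3 st.py;  python3 -m inch '[[-0.3,[0,0,0],-0.05],[-0.3,[0,0,0],-0.1],[-0.3,[0,0,0],-0.15]]' >/dev/null; python3 st.py;python3 -m inch '[[-0.3,[0,0,0],-0.05],[-0.3,[0,0,0],-0.1],[-0.3,[0,0,0],-0.15],[-0.3,[0,0,0],-0.2]]'  >/dev/null; python3 st.py
python3 - <<'E'
from h import *
s=status.get_state();im=cams.read_camera("wrist");K,T=cam("wrist",s)
p=proj(K,T,[[.599,-.028,.075]]);u,v=p[0].astype(int);print(p)
v0,u0=max(0,min(v-75,270)),u-100
cv2.imwrite("pics/w1.png",cv2.resize(im[v0:v0+150,u0:u0+200],None,fx=4,fy=4,interpolation=cv2.INTER_CUBIC))
E
```

```text
t 9.65 Ftool [-1.9902 -0.5352 -1.7773] Ttool [ 0.1974 -0.2005  0.0653] open 0.4067 pos [599.6772 -28.362   86.495 ] yaw 2.4268 q [-0.2161  0.3088  1.8735 -0.      0.9581 -1.0721]
t 9.95 Ftool [-2.8733 -1.6177 -1.8149] Ttool [ 0.2358 -0.2953  0.0818] open 0.407 pos [599.7107 -28.3811  86.5401] yaw 2.575 q [-0.2162  0.3087  1.8735  0.0002  0.9581 -1.2205]
t 10.35 Ftool [-0.9462 -0.6122 -0.9351] Ttool [ 0.1985 -0.212  -0.0876] open 0.4073 pos [599.7417 -28.2734  86.5023] yaw 2.7758 q [-0.216   0.3088  1.8735  0.0001  0.958  -1.4211]
[[287.0237 272.1475]]
```

View pics/w1.png

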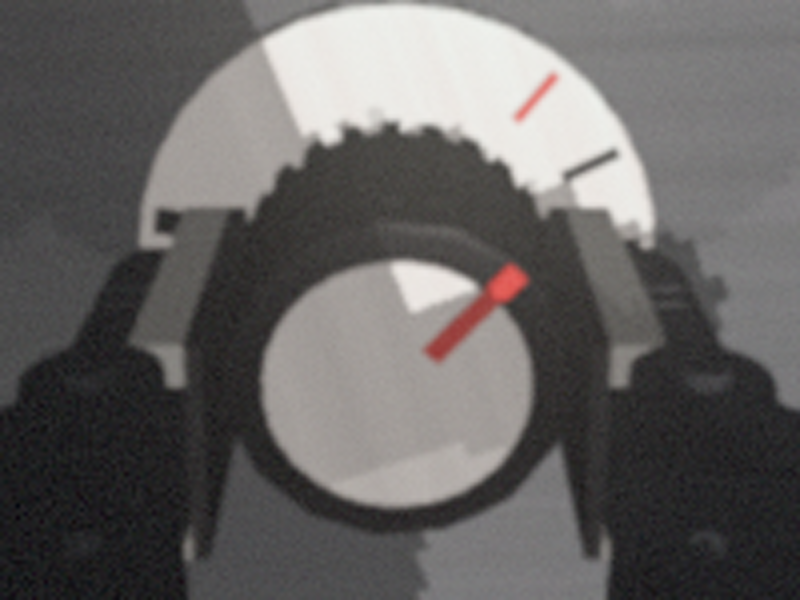

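Pointer and red mark are about 6° apart, so there has been no slip and about 0.07 rad is left to the click. I now feel for the stop in small steps.

```bash
python3 -m inch '[[-0.3,[0,0,0],-0.03],[-0.3,[0,0,0],-0.06],[-0.3,[0,0,0],-0.06]]' >/dev/null; python3 st.py;  python3 -m inch '[[-0.3,[0,0,0],-0.02],[-0.3,[0,0,0],-0.02]]' >/dev/null; python3 st.py;python3 -m inch '[[-0.3,[0,0,0],-0.02],[-0.3,[0,0,0],-0.02]]' >/dev/null; python3 st.py
```

```text
t 10.7 Ftool [-2.067  -0.1513 -1.1936] Ttool [ 0.1892 -0.2552 -0.0345] open 0.4111 pos [599.7039 -28.2754  86.4985] yaw 2.8343 q [-0.216   0.3088  1.8735  0.0002  0.9581 -1.4796]
t 10.9 Ftool [-2.9509 -0.6435 -1.1758] Ttool [ 0.2262 -0.3794  0.0458] open 0.4102 pos [599.6479 -28.2673  86.5062] yaw 2.8545 q [-0.2161  0.3087  1.8736  0.0002  0.9582 -1.4999]
t 11.1 Ftool [-3.2801 -0.4263 -1.5067] Ttool [ 0.2313 -0.4861  0.1592] open 0.4132 pos [599.6224 -28.2926  86.5363] yaw 2.8747 q [-0.2161  0.3087  1.8736  0.0002  0.9584 -1.5202]
```

```bash
python3 -m inch '[[-0.3,[0,0,0],-0.02],[-0.3,[0,0,0],-0.02]]' >/dev/null; python3 st.py;python3 -m inch '[[-0.3,[0,0,0],0]]' >/dev/null; python3 st.py
```

```text
t 11.3 Ftool [-3.287  -1.1141 -1.8386] Ttool [ 0.2704 -0.4611  0.231 ] open 0.4089 pos [599.5847 -28.3073  86.4918] yaw 2.8947 q [-0.2161  0.3087  1.8736  0.0002  0.9584 -1.5402]
t 11.4 Ftool [-3.3476 -1.6159 -1.0661] Ttool [ 0.2254 -0.5228  0.207 ] open 0.4097 pos [599.5804 -28.3084  86.5062] yaw 2.8944 q [-0.2161  0.3087  1.8736  0.0001  0.9585 -1.5398]
```

```bash
python3 -m inch '[[-0.3,[0,0,0],-0.02],[-0.3,[0,0,0],-0.02]]' >/dev/null; python3 st.py;python3 -m inch '[[-0.3,[0,0,0],0]]' >/dev/null; python3 st.py
```

```text
t 11.6 Ftool [-3.5973 -0.6936 -2.0368] Ttool [ 0.3199 -0.5902  0.3278] open 0.409 pos [599.5721 -28.3237  86.5084] yaw 2.9148 q [-0.2162  0.3087  1.8736  0.0002  0.9585 -1.5602]
t 11.7 Ftool [-3.4398 -1.4538 -1.4238] Ttool [ 0.3335 -0.612   0.383 ] open 0.4105 pos [599.5445 -28.3346  86.5025] yaw 2.9144 q [-0.2162  0.3087  1.8737  0.0001  0.9585 -1.5598]
```

The stop is felt: 0.35 N m, beyond any click moment and rising with angle. I back off into click 0, then pull up while watching Fz.

```bash
python3 -m inch '[[-0.3,[0,0,0],0.03],[-0.3,[0,0,0],0.06],[-0.3,[0,0,0],0.06]]' >/dev/null; python3 st.py;  python3 -m inch '[[-0.3,[0,0,-0.1],0],[-0.3,[0,0,-0.2],0],[-0.3,[0,0,-0.3],0],[-0.3,[0,0,-0.3],0]]' >/dev/null; python3 st.py;python3 -m inch '[[-0.3,[0,0,-0.1],0],[-0.3,[0,0,-0.2],0],[-0.3,[0,0,-0.2],0]]' >/dev/null; python3 st.py
```

```text
t 12.0 Ftool [-3.8036  0.153  -1.2638] Ttool [ 0.129  -0.675   0.0132] open 0.4083 pos [599.5215 -28.2641  86.4814] yaw 2.8553 q [-0.216   0.3087  1.8737 -0.0002  0.9585 -1.5004]
t 12.4 Ftool [-7.7358  0.2222  3.5506] Ttool [ 0.0086 -1.1567 -0.0139] open 0.4114 pos [599.2848 -28.2319  88.0856] yaw 2.8554 q [-0.2161  0.3058  1.8739  0.0001  0.961  -1.5008]
t 12.7 Ftool [-7.3976 -0.1076  4.1791] Ttool [ 0.0255 -1.1771  0.0748] open 0.4132 pos [599.2511 -28.2167  89.9922] yaw 2.8554 q [-0.2161  0.3031  1.8732  0.0002  0.9646 -1.5008]
```

```bash
python3 -m inch '[[-0.3,[-0.05,0,-0.05],0],[-0.3,[-0.05,0,-0.1],0],[-0.3,[-0.05,0,-0.1],0]]' >/dev/null; python3 st.py;python3 -m inch '[[-0.3,[0,0,-0.05],0],[-0.3,[0,0,-0.05],0]]' >/dev/null; python3 st.py
```

```text
t 13.0 Ftool [-5.8155 -0.3722  4.792 ] Ttool [ 0.0218 -1.074   0.0131] open 0.4074 pos [599.309  -28.2113  90.6793] yaw 2.8554 q [-0.2161  0.3028  1.8722  0.0002  0.9671 -1.5008]
t 13.2 Ftool [-7.1188  0.3501  5.5755] Ttool [ 0.0107 -1.0845  0.0342] open 0.4093 pos [599.3116 -28.2459  91.1733] yaw 2.8554 q [-0.2161  0.3021  1.872   0.0002  0.968  -1.5008]
```

```bash
python3 -m inch '[[-0.3,[-0.05,0,-0.05],0],[-0.3,[-0.05,0,-0.05],0]]' >/dev/null; python3 st.py;python3 -m inch '[[-0.3,[0,0,-0.05],0],[-0.3,[0,0,-0.05],0]]' >/dev/null; python3 st.py; python3 -m inch '[[-0.3,[0,0,-0.05],0],[-0.3,[0,0,-0.05],0]]' >/dev/null; python3 st.py
```

```text
t 13.4 Ftool [-6.1122  0.1492  5.7561] Ttool [ 0.0478 -0.928   0.0419] open 0.417 pos [599.3752 -28.2409  91.4141] yaw 2.8555 q [-0.2161  0.3024  1.871   0.0002  0.97   -1.5009]
t 13.6 Ftool [-5.7711 -0.1046  4.8774] Ttool [-0.003  -0.9635  0.0506] open 0.4102 pos [599.392  -28.2425  91.9163] yaw 2.8555 q [-0.2161  0.3017  1.8709  0.0002  0.9707 -1.5009]
t 13.8 Ftool [-6.8205 -0.1468  5.2904] Ttool [ 0.0561 -1.0296  0.0045] open 0.4098 pos [599.3886 -28.2861  92.3446] yaw 2.8554 q [-0.2162  0.3011  1.8708  0.0002  0.9714 -1.5009]
```

```bash
python3 -m inch '[[-0.3,[0,0,-0.05],0],[-0.3,[0,0,-0.05],0]]' >/dev/null; python3 st.py; python3 -m inch '[[-0.3,[-0.05,0,-0.05],0],[-0.3,[-0.05,0,-0.05],0]]' >/dev/null; python3 st.py
```

```text
t 14.0 Ftool [-6.8574 -0.328   6.2385] Ttool [-0.016  -1.1082  0.0314] open 0.4109 pos [599.3118 -28.2462  92.526 ] yaw 2.8555 q [-0.2161  0.3006  1.8709  0.0002  0.9717 -1.5009]
t 14.2 Ftool [-6.9903 -0.0988  7.1196] Ttool [-0.0085 -1.0196 -0.0189] open 0.4121 pos [599.377  -28.2791  92.5978] yaw 2.8554 q [-0.2162  0.3012  1.87    0.0003  0.9733 -1.501 ]
```

```bash
python3 -m inch '[[-0.3,[-0.05,0,-0.08],0],[-0.3,[-0.05,0,-0.08],0]]' >/dev/null; python3 st.py; python3 -m inch '[[-0.3,[0,0,0.07],0],[-0.3,[0,0,0.07],0]]' >/dev/null; python3 st.py
```

```text
t 14.4 Ftool [-6.7013 -0.258   9.4735] Ttool [-0.0028 -1.032   0.0551] open 0.4146 pos [599.3811 -28.2468  92.7837] yaw 2.8554 q [-0.2162  0.3015  1.8693  0.0004  0.9749 -1.501 ]
t 14.6 Ftool [-4.6214  0.0853  6.0171] Ttool [-0.0007 -0.9353  0.0753] open 0.4076 pos [599.4915 -28.2832  92.5648] yaw 2.8554 q [-0.2162  0.302   1.8691  0.0003  0.9746 -1.501 ]
```

Pull stop felt (9.5 N, knob no longer rising after about 5.5 mm). I ease the pull and turn clockwise.

```bash
python3 -m inch '[[-0.3,[0,0,0.05],0.0],[-0.3,[0,0,0.05],0.08],[-0.3,[0,0,0.05],0.16],[-0.3,[0,0,0.05],0.24],[-0.3,[0,0,0.05],0.32],[-0.3,[0,0,0.05],0.42]]' >/dev/null; python3 st.py; python3 -m inch '[[-0.3,[0,0,0],0.08],[-0.3,[0,0,0],0.16],[-0.3,[0,0,0],0.24],[-0.3,[0,0,0],0.32],[-0.3,[0,0,0],0.42]]' >/dev/null; python3 st.py
```

```text
t 15.2 Ftool [-4.7135  2.0093  5.7391] Ttool [-0.2894 -0.662  -0.0404] open 0.4099 pos [599.4967 -28.3427  92.4974] yaw 2.4318 q [-0.2162  0.3022  1.869   0.0001  0.9746 -1.0772]
t 15.7 Ftool [-2.7834  3.4195  6.3701] Ttool [-0.559  -0.4977 -0.0076] open 0.4111 pos [599.439  -28.3615  92.4746] yaw 2.0118 q [-0.2162  0.3022  1.869   0.      0.9747 -0.6572]
```

```bash
python3 -m inch '[[-0.3,[0,0,0],0.08],[-0.3,[0,0,0],0.16],[-0.3,[0,0,0],0.24],[-0.3,[0,0,0],0.32],[-0.3,[0,0,0],0.42]]' >/dev/null; python3 st.py; python3 -m inch '[[-0.3,[0,0,0],0.08],[-0.3,[0,0,0],0.16],[-0.3,[0,0,0],0.24],[-0.3,[0,0,0],0.32],[-0.3,[0,0,0],0.42]]' >/dev/null; python3 st.py;  python3 -m inch '[[-0.3,[0,0,0],0.08],[-0.3,[0,0,0],0.16],[-0.3,[0,0,0],0.24],[-0.3,[0,0,0],0.32],[-0.3,[0,0,0],0.41],[-0.3,[0,0,0],0.41]]' >/dev/null; python3 st.py
python3 - <<'E'
from h import *
s=status.get_state();im=cams.read_camera("wrist");K,T=cam("wrist",s)
p=proj(K,T,[[.599,-.028,.075]]);u,v=p[0].astype(int);print(p)
v0,u0=max(0,min(v-75,270)),u-100
cv2.imwrite("pics/w2.png",cv2.resize(im[v0:v0+150,u0:u0+200],None,fx=4,fy=4,interpolation=cv2.INTER_CUBIC))
E
```

```text
t 16.2 Ftool [-2.1419  3.5218  5.3335] Ttool [-0.662  -0.2839 -0.0176] open 0.4104 pos [599.3686 -28.4008  92.454 ] yaw 1.5917 q [-0.2163  0.3022  1.8691 -0.      0.9748 -0.2372]
t 16.7 Ftool [0.0259 3.5058 5.6811] Ttool [-0.6983 -0.0362 -0.0441] open 0.4129 pos [599.2978 -28.4138  92.445 ] yaw 1.1717 q [-0.2163  0.3021  1.8692 -0.0001  0.975   0.1828]
t 17.3 Ftool [1.4518 2.0999 6.9321] Ttool [-0.5855  0.1735  0.0657] open 0.4111 pos [599.2783 -28.371   92.5744] yaw 0.7654 q [-0.2163  0.302   1.8691 -0.0001  0.9754  0.5892]
[[286.1495 264.8323]]
```

View pics/w2.png

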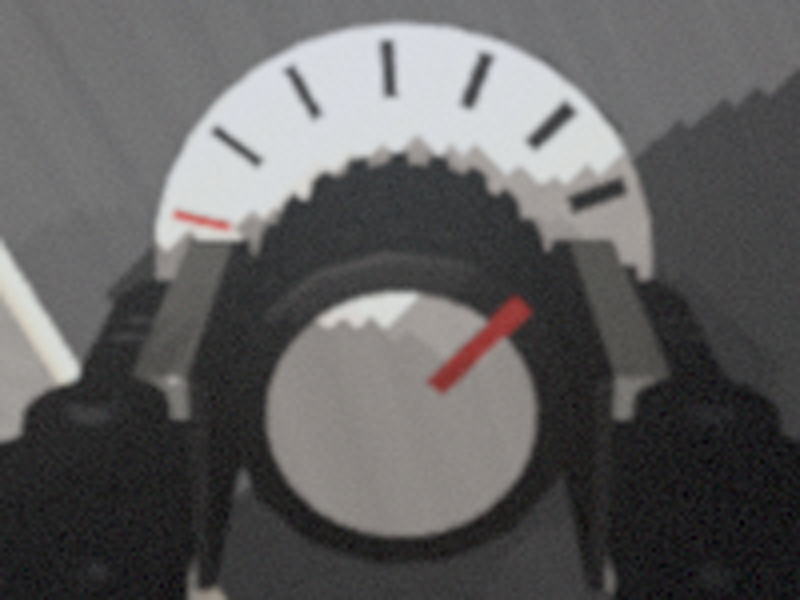

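The pointer (46°) lines up with the sixth mark (551,125), which is click 5. I release gently and rise.

```bash
python3 -m inch '[[-0.15,[0,0,0],0],[-0.12,[0,0,0],0],[-0.1,[0,0,0],0],[-0.05,[0,0,0],0],[0,[0,0,0],0],[0.3,[0,0,0],0],[0.6,[0,0,0],0],[0.8,[0,0,0],0],[0.8,[0,0,0],0],[0.8,[0,0,0],0]]' >/dev/null; python3 st.py; python3 -m inch '[[0.8,[0,0,-1],0],[0.8,[0,0,-3],0],[0.8,[0,0,-6],0],[0.8,[0,0,-9],0],[0.8,[0,0,-12],0],[0.8,[0,0,-12],0],[0.8,[0,0,-12],0]]' >/dev/null; python3 st.py
python3 - <<'E'
from h import *
s=status.get_state();im=cams.read_camera("wrist");K,T=cam("wrist",s)
p=proj(K,T,[[.599,-.028,.08]]);u,v=p[0].astype(int);u0,v0=max(u-100,0),max(v-75,0);print(u0,v0)
np.savez("w3.npz",K=K,T=T)
cv2.imwrite("pics/w3.png",cv2.resize(im[v0:v0+150,u0:u0+200],None,fx=4,fy=4,interpolation=cv2.INTER_CUBIC))
E
```

```text
t 18.35 Ftool [0.8525 0.6465 0.2368] Ttool [ 0.0427 -0.0497  0.0288] open 0.8968 pos [601.2005 -28.8148  94.9079] yaw 0.7647 q [-0.2163  0.3003  1.8662  0.      0.9752  0.5897]
t 19.05 Ftool [-0.1328 -0.3383  0.4934] Ttool [0.0011 0.025  0.0168] open 0.8961 pos [601.6679 -28.8904 216.4217] yaw 0.7648 q [-0.2163  0.1566  1.7936  0.      1.1888  0.5897]
183 131
```

View pics/w3.png

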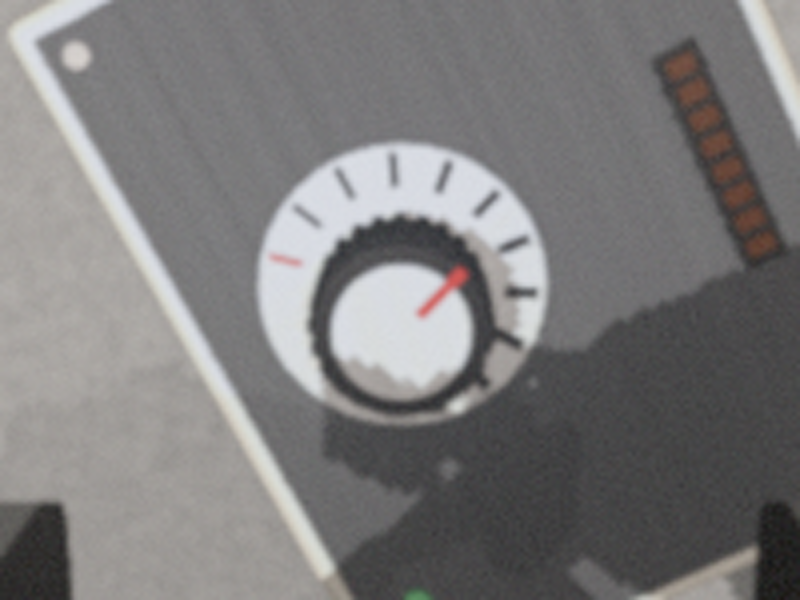

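```bash
python3 - <<'E'
from h import *
f=lambda o,u,v:(o[0]+(u+.5)/4-.5,o[1]+(v+.5)/4-.5)
for n,o,pl,c in(("w0",(183,134),(406.5,264.5),(405.5,309.5)),("w3",(183,131),(402.5,284),(401,333.5))):
    z=np.load(n+".npz");K,T=z["K"],z["T"];a=toz(K,T,f(o,*pl),.0615)[0]
    print(n,a,min((np.linalg.norm(toz(K,T,f(o,*c),h)[0][:2]-a[:2])*1e3,h) for h in np.arange(.07,.12,.0005)))
E
python3 -c "
from plant import cams;import cv2
cv2.imwrite('pics/top1.png',cams.read_camera('top'))"
```

```text
w0 [ 0.5996 -0.0281  0.0615] (np.float64(0.03310898527726357), np.float64(0.09950000000000003))
w3 [ 0.5992 -0.0279  0.0615] (np.float64(0.06534515792629993), np.float64(0.10300000000000004))
```

View pics/top1.png

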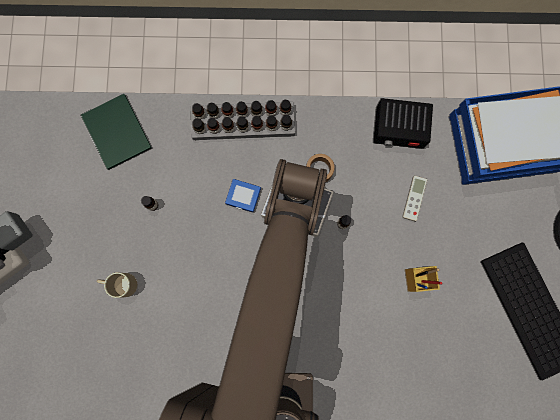

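```bash
python3 -c "
from plant import ctrl,status
print(status.get_state()['time'],ctrl.sign_off())"
```

```text
the job is handed in; nothing more can be done
19.15 None
```

The lamp is switched on: the dial went down to its end stop with the knob pushed in, the knob was pulled out, and the dial was turned five clicks up and released. The job was handed in at 19.15 s, with the arm clear of everything.

- **End stop:** I gripped the knob with 30 N and turned it 144° anticlockwise from click 6. I felt the stop at about 0.35–0.38 N m in total, click moment included, then eased back into the click at 0.
- **Pull:** The knob came up about 5 mm until the pull stop was felt, with a highest reading of 9.5 N. The highest side load I read was about 8 N.
- **Five clicks:** I turned the dial clockwise 2.09 rad and opened the jaws. After release, the wrist picture shows the pointer on the sixth mark, which is click 5. The measured angle from the red mark was 124.5° against an ideal 120°, within what I can read from the picture.
- **Knob height:** This is the weakest check. The pictures put the rise at 3.5 mm, give or take about 1.5 mm, against the full 5 mm. The force and travel felt during the pull gave about 5.2 mm, and I trusted those.
- **Bystanders:** The last top view shows nothing visibly moved, though the arm hides part of the control box and some of the tape roll.

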